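# Swap the fossil bones under the imaging lamp

## Task

Swap the two fossil bones: bring the slender one out from under the lamp and lay it flat in the black tray, and put the stout one from the tray in its place on the foam bed under the lamp, straight along the middle of the bed and pushed right up against the stop. The bones are brittle and the lamp is delicate: slide the bones out and in beneath the lamp without bumping it, never drop or ram them, and keep them the same way up; the empty foam pad is free for parking. Leave everything else where it is.

Things in the scene. Friction and masses are not known exactly. Their poses are not given: they have to be found in the camera images.
- slender_bone: tan fossil bone, the long slender one: 185 mm long along its x axis, round shaft 26 mm across with its axis 20 mm above the underside, knobbly ends (on which it rests) 58 mm wide (y), 40 mm high. Origin: mid-length, level with its underside; z up; either end may lead. About 0.35 kg. Starts under the lamp, one end sticking out towards the robot
- stout_bone: tan fossil bone, the short stout one: 160 mm long along its x axis, round shaft 37 mm across with its axis 22 mm above the underside, knobbly ends (on which it rests) 60 mm wide (y), 44 mm high. Origin: mid-length, level with its underside; z up; either end may lead. About 0.4 kg. Starts in the tray
- rest: fixed imaging rest: pale yellow foam bed 380 (x) x 160 (y) x 30 mm high with a steel stop across its far end; origin: centre of its underside, x along the bed away from the robot, z up; firm top surface at 30 mm, open from the front (its -x end) and the sides
- rest_stop (a point): middle of the stop's face that looks back along the bed (-x), at the bed's top surface: 145 mm beyond the rest's origin. The stop is 100 mm wide and 45 mm high over the bed. Axes as the rest
- hood: fixed white lamp head over the far half of the bed; same origin and axes as the rest. Covers x 20 to 190 mm, y -75 to 75 mm; underside 100 mm, top 140 mm above the bench (70 mm free over the bed). A bone home against the stop sticks out in front of it by 60 mm (slender) or 35 mm (stout). A column 22 mm thick stands behind the stop
- tray: fixed black open tray 260 (x) x 160 (y) x 30 mm high, walls and floor 5 mm; origin: centre of its underside, z up
- pad: fixed pale yellow foam pad, empty, 240 (x) x 130 (y) x 20 mm high, beside the tray (on either side of it), free for parking a bone; origin: centre of its underside
- jar: bystander: screw-top jar, 60 mm across, 75 mm high; origin at its underside
- bottle: bystander: bottle with blue cap, 56 mm across, 160 mm high; origin at its underside
- brush: bystander: brush lying on the bench near the robot; origin at its underside
- hammer: bystander: small hammer lying on the left; origin at its underside
- chisel: bystander: hand tool with round handle lying on the right; origin at its underside
- beaker: bystander: steel beaker, 70 mm across, 90 mm high; origin at its underside
- ammonite: bystander: round disc-shaped fossil, 72 mm across, 24 mm high; origin at its underside
Mind the look-alikes: they are no part of the job. Leave any orange or turquoise look-alike of the slender_bone alone.

How it is judged:
By the outcome, as a careful person would: the job done as asked, in the order asked, and still so for the second after the job is handed in, with the robot touching nothing.
It also fails if it takes over 72 s, if anything falls off the work surface, if the arm or the gripper's body presses on something with over 40 N, if the wrist force passes 120 N, or if a joint passes its speed limit or range.

## Robot

A 6-joint arm with a two-finger parallel gripper is mounted at the origin on the work surface. World frame = base frame: x ahead of the robot, y to its left, z up, the work surface at z = 0. Lengths are in m, angles in rad, forces in N, time in s.
With the tool pointing down it reaches from about 0.35 to 0.875 m from the base axis. Payload 15.5 kg.
Tool frame: the origin (TCP) lies at the very end of the fingers, on their centre line; the grasp point (between the pads) lies 19 mm behind it; z points along the fingers, y is the line along which they close (so a half turn about z gives the same grasp; the last joint's range is limited). The gripper opens to 85 mm and grips with 20 to 120 N. Pads are 22 mm wide; open, the fingers measure 114 mm over their backs; the gripper's body (76 mm by 85 mm) begins 54 mm behind the grasp point. The pads swing forward as they close: fully open they stand 13 mm farther back than shut.
Start: joints at [1.062, 0.494, 1.345, -0, 1.302, -0.096], TCP at [0.251, 0.572, 0.231] pointing down, gripper open.
Joint ranges: [-2.91, 2.91], [-0.82, 2.16], [0.22, 2.67], [-1.22, 4.37], [0.12, 2.79], [-3.08, 3.08]. Speed limits (rad/s): [1.89, 1.89, 2.57, 3.01, 3.01, 3.01].

## Interface

Orientations are given as a rotation vector (axis times angle).
In Python, from bench import status, grab_frame, job, models gives the robot as it stands. The module is installed in compiled form; this text tells all that it offers.
- The arm moves only by the tool drive_tool, never from a script. Its arguments are lists of equal length, an entry for each row: "travel": the shift along the tool's x, y, z normalised to -1 to 1, where 1 is 0.4 m, a list of three; "dr": the turn, a rotation vector about the tool's x, y, z normalised to -1 to 1, where 1 is 60 degrees, a list of three. A call has exactly 8 rows; each row is the pose to reach, as a shift and turn from the pose commanded when the call began, along the tool's axes at that moment; what a row does not reach only later rows make up. A row lasts 1/8 s, in which the tool goes at most 62.5 mm and 10.7 degrees, less where a joint would pass 70% of its speed; a pose out of reach is approached as far as the arm can. A call with a number of a shift or a turn outside -1 to 1 is refused whole. A call with a gripper value outside its range is refused whole. "jaw" is the closure, from 0 (fully open) to 1 (shut), set as the call begins (left out, the last holds). The fingers move at their own pace and stop on an object; "newtons" is the grip in N (left out, the last holds). Time passes only in rows, so rows that repeat a pose let the fingers close, or fill a call up. It gives the time, the measured TCP pose, the force, the opening and the grip force at its end, in the units of the state.
- status.get_state(): the state, without advancing time (a new reading comes with each control period).
- grab_frame(name): name is "scene" or "top" or "wrist"; returns a dict with "img" (384x512x3 uint8, red, green, blue), "depth" (384x512 float32, m along the optical axis (not along the pixel's ray), 0 where there is no reading), "vfov" (degrees; the focal length in pixels is half the picture's height over the tangent of half this angle, whatever the lens; pixels are square), "cx", "cy" (the principal point, pixels), "k1" (the pictures are not rectified: a ray, as slopes to the right and down, at radius r is drawn at 1 + k1 r^2 times it, then the intrinsics apply), "position" and "attitude" of the camera in the world; the wrist camera has in their place "T_tool_cam" (4x4, takes a point from camera to tool coordinates, whose origin is the TCP and whose axes are the flange's). Camera axes: x right, y up, looking along -z (the intrinsics and any distortion apply to the point x, -y, -z); pixel columns grow to the right and rows downward; lengths in m; the calibration is good to about 2 mm. A picture is of the moment at which its call begins: read the wrist's pose just before it.
- job.hand_in(): hands the job in; it is judged then, once.
Trained networks look in the newest picture that a camera, given by its name, has taken for a name from the list of things; names that differ only in an ending like _2 or _b are one class to them, and where a whole thing is asked for, a point or a joint stands for the part that bears it (a point fixed in the world has none). Each returns a list of dicts, best first, with "score" (0 to 1); they miss things now and then, are a little off and sometimes report something else, mostly with a low value. They report only what shows in the picture. A call takes as long as a camera call. They do not tell look-alikes from the thing itself.
- models.boxes_of(target, camera): "position" ([x, y, z] in m, in world coordinates, good to about 4 mm: the middle of the surface that is visible of it).
- models.cut_out(target, camera): "pixels" (384x512 bool, what is visible of it).
The state is a dict: "clock": time; "joints": joint angles; "dq": joint speeds; "effort": joint torques, N m; "eef_pos": TCP position; "eef_rot": TCP orientation; "wrist_force": force on the tool from outside, world axes, zero at the start; "wrist_torque": the same for the moment, N m; "grip_width": finger opening in m; "grasp_force": force on a finger pad.
Only numpy, scipy, OpenCV 4.12 (cv2) and the standard library are available. Lean on these libraries where they do the work, as an engineer would, in place of code of your own. Each camera call takes 0.05 s, during which the arm holds its last target. There are 200 camera calls.

## Working session

There is one attempt and no reset: what is moved stays moved. The work goes in short steps, Python scripts to look and compute and a tool call to move; the robot and the scene stay as the last step left them, time stands still between calls to the robot, and variables do not carry over. Pictures are saved under pics/ and viewed, at most 10 in all, crops included, and the job is handed in when it is done.

Besides the shell and the picture viewer there is one more tool, called after ">>>" as a command line: name --argument value ..., lists and objects as JSON in quotes. drive_tool: Moves the arm, as the interface text tells. Scaled input: -1 to 1 covers 0.4 m each way for a shift and 60 degrees each way for a turn. Its arguments: {"type":"object","properties":{"travel":{"type":"array"},"dr":{"type":"array"},"jaw":{"type":"number"},"newtons":{"type":"number"}},"required":["travel","dr"]}

```bash
mkdir -p pics
cat > h.py <<'E'
import numpy as np, cv2
from scipy.spatial.transform import Rotation as R
from bench import status, grab_frame, job, models
def K(f):
    h,w=f["img"].shape[:2]; fl=h/2/np.tan(np.radians(f["vfov"])/2)
    return np.array([[fl,0,f["cx"]],[0,fl,f["cy"]],[0,0,1.]])
def campose(f,st=None):
    if "T_tool_cam" in f:
        T=np.eye(4);T[:3,:3]=R.from_rotvec(st["eef_rot"]).as_matrix();T[:3,3]=st["eef_pos"]
        return T@np.array(f["T_tool_cam"])
    T=np.eye(4);a=np.array(f["attitude"],float)
    T[:3,:3]=a if a.shape==(3,3) else R.from_rotvec(a).as_matrix() if a.size==3 else R.from_quat(a).as_matrix()
    T[:3,3]=f["position"];return T
def cloud(f,st=None):
    h,w=f["img"].shape[:2];u,v=np.meshgrid(np.arange(w),np.arange(h))
    p=np.stack([u,v],-1).reshape(-1,1,2).astype(np.float64)
    s=cv2.undistortPoints(p,K(f),np.array([f["k1"],0,0,0.])).reshape(h,w,2)
    d=f["depth"];c=np.stack([s[...,0]*d,-s[...,1]*d,-d],-1)
    T=campose(f,st);W=c@T[:3,:3].T+T[:3,3];W[d<=0]=np.nan;return W
def save(f,n,box=None,scale=1):
    im=f["img"][...,::-1]
    if box: im=im[box[1]:box[3],box[0]:box[2]]
    cv2.imwrite("pics/"+n,cv2.resize(im,None,fx=scale,fy=scale,interpolation=cv2.INTER_CUBIC))
E
python3 - <<'E'
from h import *
s=status.get_state();print({k:np.round(v,3).tolist() for k,v in s.items()})
fs={}
for n in("top","scene"):
    f=grab_frame(n);fs[n]=f;print(n,f["position"],f["attitude"],f["vfov"],f["k1"])
    W=cloud(f);np.save(n+".npy",W);np.save(n+"_img.npy",f["img"])
    for t in("slender_bone","stout_bone","rest","hood","tray","pad","jar","bottle","beaker","ammonite","brush","hammer","chisel"):
        print(n,t,[(np.round(b["position"],3).tolist(),round(b["score"],2)) for b in models.boxes_of(t,n)][:4])
im=np.hstack([fs["top"]["img"],fs["scene"]["img"]])
save(fs["top"],"top.png",None,1.5);save(fs["scene"],"scene.png",None,1.5)
E
```

```text
{'clock': 0.0, 'joints': [1.062, 0.494, 1.346, 0.0, 1.302, -0.095], 'dq': [-0.0, -0.002, 0.0, 0.001, -0.0, -0.001], 'effort': [0.005, -88.218, -38.387, 0.0, 0.01, 0.0], 'eef_pos': [0.251, 0.572, 0.231], 'eef_rot': [-0.645, -3.074, 0.002], 'wrist_force': [0.46, -0.112, -0.567], 'wrist_torque': [0.026, 0.058, 0.017], 'grasp_force': 0.0, 'grip_width': 0.085}
top [ 0.2530079  -0.08927783  1.46065333] [ 0.13833612 -0.13917359 -1.53940986] 49.29953620901843 0.037034279343033244
top slender_bone [([0.178, -0.321, 0.033], 0.86), ([0.376, -0.644, 0.029], 0.62)]
top stout_bone []
top rest [([0.536, -0.25, 0.029], 0.89), ([0.513, -0.248, 0.065], 0.59), ([0.634, 0.452, 0.054], 0.28)]
top hood [([0.618, -0.286, 0.143], 0.9), ([0.608, 0.05, 0.049], 0.27)]
top tray [([0.59, 0.042, 0.006], 0.9)]
top pad [([0.582, 0.273, 0.019], 0.55)]
top jar [([0.769, -0.007, 0.078], 0.74)]
top bottle [([0.77, 0.127, 0.104], 0.6)]
top beaker [([0.635, 0.455, 0.056], 0.89)]
top ammonite [([0.304, 0.304, 0.022], 0.88)]
top brush [([0.361, 0.154, 0.022], 0.92)]
top hammer [([0.49, 0.447, 0.026], 0.98)]
top chisel [([0.375, -0.406, 0.024], 0.75)]
scene [1.63892782 0.01597365 0.87484725] [0.7239334  0.79880987 1.51831165] 55.311915053278014 -0.016862049113590065
scene slender_bone [([0.385, -0.653, 0.028], 0.68), ([0.202, -0.33, 0.032], 0.68)]
scene stout_bone [([0.641, 0.051, 0.043], 0.87)]
scene rest [([0.646, -0.252, 0.03], 0.75)]
scene hood [([0.652, -0.281, 0.141], 0.59)]
scene tray [([0.59, 0.051, 0.005], 0.66)]
scene pad [([0.605, 0.273, 0.021], 0.9)]
scene jar [([0.795, -0.003, 0.052], 0.63)]
scene bottle [([0.801, 0.132, 0.098], 0.65)]
scene beaker [([0.653, 0.44, 0.065], 0.93)]
scene ammonite [([0.315, 0.305, 0.02], 0.72), ([0.801, 0.132, 0.098], 0.24), ([0.447, 0.439, 0.023], 0.19)]
scene brush [([0.373, 0.152, 0.018], 0.6)]
scene hammer [([0.447, 0.44, 0.023], 0.67)]
scene chisel [([0.393, -0.412, 0.017], 0.42)]
```

View pics/top.png

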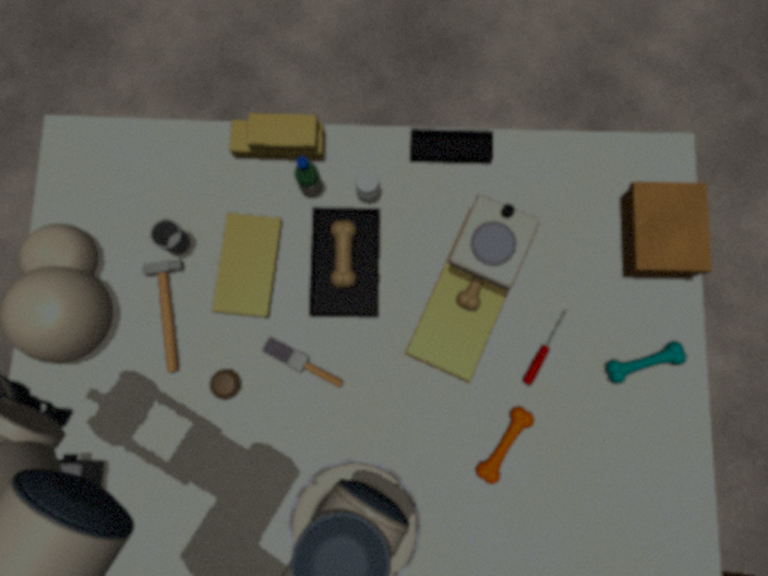

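View pics/scene.png

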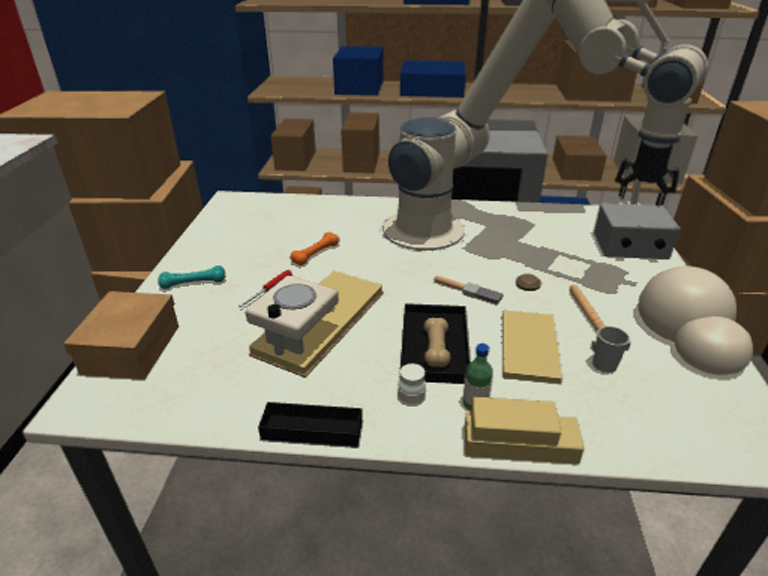

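The top view shows the slender bone's near end at (470,292), sticking out from under the hood at (493,240). The stout bone is in the tray at (344,253), and the empty pad is at (247,265). Three things could be taken for the slender bone: tan (470,292), orange (505,445) and turquoise (645,362). The tan one on the bed fits the description; the coloured ones are look-alikes. Next I'll measure the poses and check that crop.

Run:
```python
from h import *
W=np.load("top.npy");img=np.load("top_img.npy")
hsv=cv2.cvtColor(img,cv2.COLOR_RGB2HSV)
def rep(n,m,W=W):
    m=m&np.isfinite(W[...,2]);P=W[m]
    c,(a,b),ang=cv2.minAreaRect(P[:,:2].astype(np.float32))
    print(n,m.sum(),"c",np.round(c,4),"size",round(a,4),round(b,4),"ang",round(ang,1),"z",np.round(np.percentile(P[:,2],[5,50,95]),4));return P
X,Y,Z=W[...,0],W[...,1],W[...,2]
print("table z",[round(float(np.nanmedian(Z[(abs(X-x)<.02)&(abs(Y-y)<.02)])),4) for x,y in((.45,-.05),(.8,.3),(.6,.15),(.35,-.2))])
def clean(m): return cv2.morphologyEx(m.astype(np.uint8),cv2.MORPH_OPEN,np.ones((3,3)))>0
for n in("rest","hood","tray","pad","slender_bone","stout_bone"):
  for cam in("top","scene"):
    Wc=np.load(cam+".npy"); grab_frame(cam)
    for r in models.cut_out(n,cam)[:2]: rep(n+" "+cam+" %.2f"%r["score"],clean(r["pixels"]),Wc)
rep("hoodZ",clean((Z>.12)&(Z<.16)&(abs(X-.618)<.14)&(abs(Y+.286)<.14)))
rep("padZ",clean((Z>.012)&(Z<.03)&(abs(X-.582)<.15)&(abs(Y-.273)<.1)))
yel=(hsv[...,1]>80)&(hsv[...,0]>18)&(hsv[...,0]<36)
rep("bed",clean((Z>.018)&(Z<.04)&(abs(X-.52)<.22)&(abs(Y+.24)<.15)))
rep("trayrim",clean((Z>.0)&(hsv[...,2]<60)&(abs(X-.6)<.16)&(abs(Y-.04)<.11)))
P=rep("stoutZ",clean((Z>.022)&(hsv[...,2]>70)&(abs(X-.6)<.11)&(abs(Y-.045)<.065)))
P=rep("slendZ",clean((Z>.048)&(Z<.09)&(abs(X-.5)<.08)&(abs(Y+.25)<.08)))
f=dict(img=img);save(f,"crop.png",(190,120,370,260),4)
```

```text
table z [-0.0008, -0.0004, -0.0016, 0.0272]
rest top 0.86 5399 c [ 0.5476 -0.2597] size 0.172 0.4356 ang 66.6 z [0.0225 0.0326 0.1443]
rest top 0.71 743 c [0.4683 0.4364] size 0.2768 0.0942 ang 20.4 z [0.0095 0.0221 0.0282]
rest scene 0.58 3991 c [ 0.4853 -0.3017] size 0.3036 0.4285 ang 67.9 z [0.0066 0.0326 0.1442]
hood top 0.67 2394 c [ 0.6453 -0.304 ] size 0.1672 0.2247 ang 67.1 z [0.1285 0.1393 0.1464]
hood scene 0.69 1635 c [ 0.5285 -0.3175] size 0.4266 0.211 ang 16.1 z [0.1122 0.1394 0.1458]
tray top 0.93 2729 c [0.5921 0.045 ] size 0.2589 0.1603 ang 1.1 z [-0.0011  0.0047  0.0292]
tray scene 0.65 1701 c [0.5925 0.049 ] size 0.3542 0.1662 ang 0.9 z [0.002  0.0061 0.0306]
pad top 0.72 2560 c [0.5832 0.2755] size 0.1343 0.2456 ang 85.8 z [0.013  0.0188 0.0242]
pad scene 0.57 1678 c [0.5847 0.277 ] size 0.13 0.2455 ang 85.6 z [0.0102 0.0198 0.0227]
pad scene 0.32 337 c [0.342  0.1443] size 0.1928 0.0794 ang 62.7 z [0.0001 0.016  0.0217]
slender_bone top 0.95 595 c [ 0.3781 -0.654 ] size 0.0547 0.1974 ang 18.0 z [0.0218 0.0318 0.039 ]
slender_bone top 0.81 256 c [ 0.5189 -0.2452] s
[... 334 characters left out ...]
9 0.0422 0.0496]
stout_bone top 0.66 539 c [0.3512 0.1314] size 0.1991 0.0432 ang 64.0 z [0.0011 0.0166 0.0222]
stout_bone scene 0.82 462 c [0.5953 0.0509] size 0.2009 0.0619 ang 2.7 z [0.0071 0.0418 0.0484]
hoodZ 2286 c [ 0.6213 -0.2893] size 0.1497 0.1694 ang 67.3 z [0.1328 0.1395 0.146 ]
padZ 2461 c [0.583  0.2761] size 0.135 0.2432 ang 85.8 z [0.014  0.019  0.0243]
bed 2772 c [ 0.4339 -0.2771] size 0.2817 0.231 ang 67.3 z [0.0234 0.0285 0.0338]
trayrim 2070 c [0.6126 0.0546] size 0.2991 0.1762 ang 1.9 z [0.0009 0.0053 0.0321]
stoutZ 432 c [0.6103 0.0484] size 0.1498 0.0466 ang 2.2 z [0.0369 0.0436 0.0504]
slendZ 254 c [ 0.5195 -0.2486] size 0.0545 0.0742 ang 68.4 z [0.0521 0.0624 0.0689]
```

View pics/crop.png

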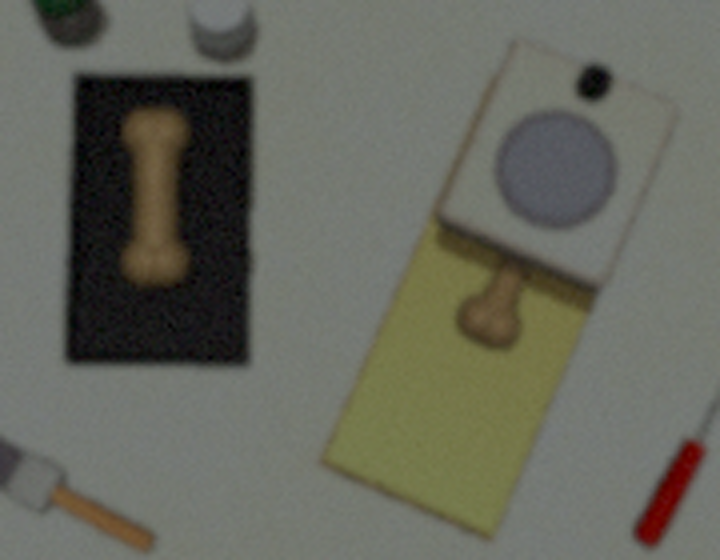

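The crop confirms the tan bone end on the bed at crop (490,305). I'll move the stout bone onto the pad first so the tray is free for the slender one.

```bash
cat >> h.py <<'E'
def pose(p,yaw,tilt=0):
    """TCP rotation with tool x pointing back along axis `yaw` (deg), leaning back by tilt"""
    y,t=np.radians([yaw,tilt]);f=np.array([np.cos(y),np.sin(y),0]);u=np.array([0,0,1.])
    x=-(f*np.cos(t)+u*np.sin(t));z=f*np.sin(t)-u*np.cos(t)
    return np.array(p,float),np.stack([x,np.cross(z,x),z],1)
def plan(poses,start=None):
    """travel/dr for a chain of poses, each relative to the previous one's"""
    if start is None:
        s=status.get_state();start=(np.array(s["eef_pos"]),R.from_rotvec(s["eef_rot"]).as_matrix())
    p0,R0=start
    for p,M in poses:
        print("travel",np.round(R0.T@(p-p0)/.4,3).tolist(),"dr",np.round(R.from_matrix(R0.T@M).as_rotvec()/np.radians(60),3).tolist())
        
REST=(np.array([.5244,-.2488]),-22.7)
def rest2w(x,y,z):
    a=np.radians(REST[1]);c,s=np.cos(a),np.sin(a);return np.array([REST[0][0]+c*x-s*y,REST[0][1]+s*x+c*y,z])
def w2rest(P):
    a=np.radians(REST[1]);c,s=np.cos(a),np.sin(a);d=P[...,:2]-REST[0]
    return np.stack([c*d[...,0]+s*d[...,1],-s*d[...,0]+c*d[...,1],P[...,2]],-1)
E
python3 - <<'E'
from h import *
W=np.load("top.npy");Q=w2rest(W);x,y,z=np.moveaxis(Q,-1,0)
for a in np.arange(-.18,-.05,.03):
    m=(abs(x-a)<.015)&(abs(z-.03)<.012)&(abs(y)<.12);print(round(a,2),np.round(np.percentile(y[m],[1,99]),4),np.round(np.median(z[m]),4))
m=(abs(y)<.06)&(abs(z-.03)<.012)&(x<-.1)&(x>-.25);print("near",np.percentile(x[m],1))
m=(z>.115)&(abs(x-.1)<.15)&(abs(y)<.12);print("hood",np.percentile(x[m],[1,99]),np.percentile(y[m],[1,99]))
for a in np.arange(-.045,.025,.01):
    m=(abs(x-a)<.005)&(z>.045)&(z<.09)&(abs(y)<.07)
    if m.sum()>3:print("slender x %.3f"%a,np.round([y[m].min(),y[m].max(),np.median(y[m]),z[m].max()],4),m.sum())
X,Y,Z=np.moveaxis(W,-1,0)
for a in np.arange(.53,.70,.01):
    m=(abs(X-a)<.005)&(Z>.022)&(abs(Y-.048)<.05)
    if m.sum()>3:print("stout x %.3f"%a,np.round([Y[m].min(),Y[m].max(),Z[m].max()],4),m.sum())
f=grab_frame("wrist");print(np.round(f["T_tool_cam"],3).tolist())
A=pose([.609,.049,.12],2.3);plan([A]);plan([pose([.609,.049,.012],2.3)],A)
E
```

```text
-0.18 [-0.0774  0.0778] 0.0287
-0.15 [-0.0778  0.0783] 0.0283
-0.12 [-0.0781  0.0777] 0.0288
-0.09 [-0.0785  0.0777] 0.0287
-0.06 [-0.078   0.0778] 0.0285
near -0.1875416117483694
hood [0.02175896 0.18698163] [-0.07255379  0.07324527]
slender x -0.045 [-0.0213  0.0121 -0.0055  0.0612] 10
slender x -0.035 [-0.0277  0.0223 -0.0033  0.0696] 49
slender x -0.025 [-0.0294  0.0251 -0.0022  0.0721] 49
slender x -0.015 [-0.0299  0.0247 -0.0018  0.072 ] 42
slender x -0.005 [-0.0182  0.0181 -0.0016  0.0672] 29
slender x 0.005 [-0.0189  0.0114 -0.0028  0.0684] 26
slender x 0.015 [-0.0182  0.0111 -0.0035  0.066 ] 22
slender x 0.025 [-0.0169  0.009  -0.004   0.0655] 22
stout x 0.530 [0.0266 0.0649 0.0409] 22
stout x 0.540 [0.0199 0.0724 0.0529] 49
stout x 0.550 [0.017  0.072  0.0521] 47
stout x 0.560 [0.0174 0.0724 0.0519] 42
stout x 0.570 [0.0241 0.0695 0.0496] 34
stout x 0.580 [0.0288 0.0678 0.0504] 32
stout x 0.590 [0.0288 0.0676 0.0474] 30
stout x 0.600 [0.0292 0.0642 0.0507] 28
stout x 0.610 [0.0303 0.0649 0.0508] 31
stout x 0.620 [0.0302 0.065  0.0494] 29
stout x 0.630 [0.0305 0.0653 0.0512] 32
stout x 0.640 [0.0308 0.0701 0.0477] 29
stout x 0.650 [0.028  0.0737 0.0517] 42
stout x 0.660 [0.0213 0.0783 0.0554] 50
stout x 0.670 [0.0217 0.0779 0.0517] 44
stout x 0.680 [0.0252 0.0706 0.0517] 28
[[0.001, 0.952, 0.307, 0.08], [1.0, -0.0, -0.002, 0.0], [-0.001, 0.307, -0.952, -0.143], [0.0, 0.0, 0.0, 1.0]]
travel [-1.345, -0.838, 0.278] dr [0.0, 0.0, -0.434]
travel [0.0, 0.0, 0.27] dr [0.0, 0.0, 0.0]
```

>>> drive_tool --travel '[[-0.12,-0.075,0],[-0.25,-0.155,0],[-0.37,-0.23,0],[-0.5,-0.31,0],[-0.62,-0.387,0],[-0.75,-0.467,0],[-0.87,-0.543,0],[-0.98,-0.61,0.02]]' --dr '[[0,0,-0.05],[0,0,-0.1],[0,0,-0.16],[0,0,-0.22],[0,0,-0.28],[0,0,-0.34],[0,0,-0.39],[0,0,-0.434]]' --jaw 0 --newtons 40

```text
clock: 3.65
eef_pos: [0.5134, 0.1895, 0.2238]
eef_rot: [-0.066, 3.139, 0.0]
wrist_force: [-0.1, 1.1, -0.7]
grip_width: 0.0856
grasp_force: 0.0
```

Run:
```python
from h import *
s=status.get_state();print(s["clock"],s["eef_pos"],s["eef_rot"])
plan([pose([.607,.0485,.1],2.3),pose([.607,.0485,.012],2.3)])
```

```text
3.65 [0.513441   0.18946024 0.22380376] [-6.56412729e-02  3.13941663e+00  4.95390610e-04]
travel [-0.218, -0.362, 0.31] dr [0.0, 0.001, 0.002]
travel [-0.218, -0.362, 0.53] dr [0.0, 0.001, 0.002]
```

>>> drive_tool --travel '[[-0.05,-0.09,0.0],[-0.11,-0.18,0.04],[-0.17,-0.28,0.1],[-0.21,-0.345,0.16],[-0.218,-0.362,0.24],[-0.218,-0.362,0.31],[-0.218,-0.362,0.36],[-0.218,-0.362,0.4]]' --dr '[[0,0,0],[0,0,0],[0,0,0],[0,0,0],[0,0,0],[0,0,0],[0,0,0],[0,0,0]]'

```text
clock: 4.65
eef_pos: [0.605, 0.05, 0.0624]
eef_rot: [0.064, -3.141, -0.0]
wrist_force: [0.4, -0.5, -0.4]
grip_width: 0.0854
grasp_force: 0.0
```

>>> drive_tool --travel '[[0,0,0.03],[0,0,0.06],[0,0,0.09],[0,0,0.11],[0,0,0.12],[0,0,0.13],[0,0,0.13],[0,0,0.13]]' --dr '[[0,0,0],[0,0,0],[0,0,0],[0,0,0],[0,0,0],[0,0,0],[0,0,0],[0,0,0]]'

```text
clock: 5.65
eef_pos: [0.6053, 0.0501, 0.0115]
eef_rot: [-0.064, 3.141, -0.0]
wrist_force: [0.7, -0.3, 0.9]
grip_width: 0.0852
grasp_force: 0.0
```

>>> drive_tool --travel '[[0,0,0],[0,0,0],[0,0,0],[0,0,0],[0,0,0],[0,0,0],[0,0,0],[0,0,0]]' --dr '[[0,0,0],[0,0,0],[0,0,0],[0,0,0],[0,0,0],[0,0,0],[0,0,0],[0,0,0]]' --jaw 1 --newtons 35

```text
clock: 6.65
eef_pos: [0.6053, 0.05, 0.0115]
eef_rot: [-0.064, 3.141, -0.0]
wrist_force: [-0.9, -0.8, 5.7]
grip_width: 0.0358
grasp_force: 34.5
```

>>> drive_tool --travel '[[0,0,-0.03],[0,0,-0.08],[0,0,-0.14],[0,0.04,-0.2],[0.005,0.12,-0.22],[0.01,0.22,-0.22],[0.02,0.33,-0.22],[0.026,0.44,-0.21]]' --dr '[[0,0,0],[0,0,0],[0,0,0],[0,0,0.02],[0,0,0.04],[0,0,0.06],[0,0,0.08],[0,0,0.108]]'

```text
clock: 7.65
eef_pos: [0.5873, 0.2269, 0.096]
eef_rot: [0.115, 3.139, 0.0]
wrist_force: [1.4, 0.3, -2.8]
grip_width: 0.0354
grasp_force: 36.0
```

Run:
```python
from h import *
s=status.get_state();print(s["eef_pos"],s["grip_width"])
plan([pose([.583,.276,.0275],-4.2)])
```

```text
[0.58728314 0.22687298 0.09604176] 0.035382375367079784
travel [0.02, 0.122, 0.171] dr [0.0, 0.0, -0.0]
```

>>> drive_tool --travel '[[0.01,0.06,0.0],[0.02,0.11,0.02],[0.02,0.122,0.07],[0.02,0.122,0.11],[0.02,0.122,0.14],[0.02,0.122,0.155],[0.02,0.122,0.165],[0.02,0.122,0.17]]' --dr '[[0,0,0],[0,0,0],[0,0,0],[0,0,0],[0,0,0],[0,0,0],[0,0,0],[0,0,0]]'

```text
clock: 8.65
eef_pos: [0.5833, 0.2747, 0.0274]
eef_rot: [0.114, 3.139, 0.0]
wrist_force: [0.1, 0.4, -2.9]
grip_width: 0.0363
grasp_force: 35.9
```

>>> drive_tool --travel '[[0,0,0.001],[0,0,0.002],[0,0,0.003],[0,0,0.004],[0,0,0.004],[0,0,0.004],[0,0,0.004],[0,0,0.004]]' --dr '[[0,0,0],[0,0,0],[0,0,0],[0,0,0],[0,0,0],[0,0,0],[0,0,0],[0,0,0]]'

```text
clock: 9.65
eef_pos: [0.5833, 0.2749, 0.0265]
eef_rot: [0.114, 3.139, 0.0]
wrist_force: [-2.5, -1.8, 9.1]
grip_width: 0.0357
grasp_force: 37.2
```

>>> drive_tool --travel '[[0,0,0],[0,0,0],[0,0,0],[0,0,0],[0,0,-0.05],[0,0,-0.13],[0,0,-0.24],[0,0,-0.36]]' --dr '[[0,0,0],[0,0,0],[0,0,0],[0,0,0],[0,0,0],[0,0,0],[0,0,0],[0,0,0]]' --jaw 0

```text
clock: 10.65
eef_pos: [0.5829, 0.2747, 0.1722]
eef_rot: [0.114, 3.139, 0.0]
wrist_force: [0.2, 0.4, 0.1]
grip_width: 0.0857
grasp_force: 0.0
```

Run:
```python
from h import *
s=status.get_state();print(s["eef_pos"],s["grip_width"],s["joints"])
g=rest2w(-.0135,-.002,.0385);G=pose(g,-22.7,30)
pre=pose(g-.1*G[1][:,2],-22.7,30)
plan([pre]);plan([G],pre)
```

```text
[0.58290706 0.27469922 0.17224419] 0.08568738271763593 [ 3.47755874e-01  5.77597141e-01  1.36356285e+00  2.38024092e-05
  1.20011434e+00 -1.15064299e+00]
travel [0.203, -1.27, 0.118] dr [0.081, -0.495, 0.302]
travel [-0.0, -0.0, 0.25] dr [0.0, 0.0, 0.0]
```

>>> drive_tool --travel '[[0.02,-0.1,0],[0.04,-0.22,0],[0.06,-0.34,0],[0.08,-0.47,0],[0.1,-0.6,0],[0.12,-0.73,0.0],[0.14,-0.86,0.0],[0.16,-0.97,0.0]]' --dr '[[0,0,0.02],[0.01,-0.05,0.05],[0.02,-0.12,0.1],[0.03,-0.2,0.14],[0.045,-0.28,0.18],[0.06,-0.36,0.22],[0.07,-0.43,0.26],[0.081,-0.495,0.302]]'

```text
clock: 11.65
eef_pos: [0.4909, -0.1093, 0.1712]
eef_rot: [0.518, 2.569, -0.14]
wrist_force: [0.9, -0.2, -0.2]
grip_width: 0.0853
grasp_force: 0.0
```

Run:
```python
from h import *
s=status.get_state();print(s["eef_pos"],s["eef_rot"])
g=rest2w(-.0135,-.002,.0385);G=pose(g,-22.7,30)
pre=pose(g-.1*G[1][:,2],-22.7,30)
plan([pre,G])
```

```text
[ 0.49093108 -0.10931807  0.17123901] [ 0.51804427  2.56931414 -0.14021429]
travel [0.012, -0.294, 0.127] dr [-0.001, 0.004, -0.001]
travel [0.013, -0.294, 0.377] dr [-0.001, 0.004, -0.001]
```

>>> drive_tool --travel '[[0.003,-0.08,0],[0.006,-0.17,0.02],[0.01,-0.25,0.06],[0.012,-0.285,0.11],[0.013,-0.294,0.16],[0.013,-0.294,0.2],[0.013,-0.294,0.23],[0.013,-0.294,0.25]]' --dr '[[0,0,0],[0,0,0],[0,0,0],[0,0,0],[0,0,0],[0,0,0],[0,0,0],[0,0,0]]'

```text
clock: 12.65
eef_pos: [0.4941, -0.2379, 0.092]
eef_rot: [0.525, 2.59, -0.127]
wrist_force: [0.0, -0.5, -0.7]
grip_width: 0.0855
grasp_force: 0.0
```

Run:
```python
from h import *
s=status.get_state();f=grab_frame("wrist");W=cloud(f,s);save(f,"w1.png")
Q=w2rest(W);x,y,z=np.moveaxis(Q,-1,0)
for a in np.arange(-.045,.04,.01):
    m=(abs(x-a)<.005)&(z>.04)&(z<.08)&(abs(y)<.05)
    if m.sum()>5:print("x %.3f"%a,np.round([*np.percentile(y[m],[2,98]),np.percentile(z[m],98)],4),m.sum())
print("tcp",np.round(w2rest(s["eef_pos"]),4))
m=(abs(x+.1)<.03)&(abs(y)<.07);print(np.median(z[m]))
```

```text
x -0.045 [-0.0159  0.0137  0.0577] 498
x -0.035 [-0.0244  0.0237  0.0679] 2290
x -0.025 [-0.0271  0.0268  0.0705] 1038
x -0.015 [-0.0241  0.0228  0.0702] 341
x -0.005 [-0.0122  0.0105  0.0681] 200
x 0.005 [-0.0141  0.0122  0.0666] 206
x 0.015 [-0.0137  0.0108  0.0654] 184
x 0.025 [-0.0144  0.0109  0.0645] 204
x 0.035 [-0.0144  0.0104  0.0641] 180
tcp [-0.0322 -0.0016  0.092 ]
0.03154370825973708
```

View pics/w1.png

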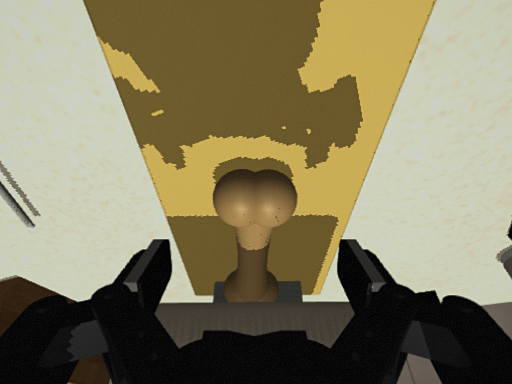

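The wrist view shows the knob at (255,200), centred between the open fingers at (155,270) and (355,270). The hood's front edge is along row 300, clear of the fingers.

>>> drive_tool --travel '[[0,0,0.03],[0,0,0.06],[0.002,0,0.09],[0.004,0,0.115],[0.006,0,0.135],[0.006,0,0.148],[0.006,0,0.15],[0.006,0,0.15]]' --dr '[[0,0,0],[0,0,0],[0,0,0],[0,0,0],[0,0,0],[0,0,0],[0,0,0],[0,0,0]]'

```text
clock: 13.7
eef_pos: [0.5249, -0.2528, 0.0516]
eef_rot: [0.523, 2.615, -0.109]
wrist_force: [-1.0, -1.3, -1.0]
grip_width: 0.0851
grasp_force: 0.0
```

>>> drive_tool --travel '[[0,0,0],[0,0,0],[0,0,0],[0,0,0],[0,0,0],[0,0,0],[0,0,0],[0,0,0]]' --dr '[[0,0,0],[0,0,0],[0,0,0],[0,0,0],[0,0,0],[0,0,0],[0,0,0],[0,0,0]]' --jaw 1 --newtons 30

```text
clock: 14.7
eef_pos: [0.5247, -0.2531, 0.052]
eef_rot: [0.524, 2.615, -0.11]
wrist_force: [-6.9, -0.0, 11.2]
grip_width: 0.0485
grasp_force: 24.1
```

Run:
```python
from h import *
s=status.get_state();p=w2rest(s["eef_pos"]);print("tcp",np.round(p,4),s["wrist_force"])
yaw=-22.7
plan([pose(rest2w(p[0]-.13,0,p[2]+.001),yaw,30)])
```

```text
tcp [ 0.0019 -0.0038  0.052 ] [-6.89750939 -0.01567889 11.23949406]
travel [0.287, 0.011, -0.152] dr [0.012, -0.042, -0.002]
```

Run:
```python
from h import *
s=status.get_state();print(np.round(s["joints"],3),s["grip_width"],s["grasp_force"])
p=w2rest(s["eef_pos"]);M=R.from_rotvec(s["eef_rot"]).as_matrix();print(np.round(M,3),np.degrees(np.arcsin(M[:2,2]@[np.cos(np.radians(-22.7)),np.sin(np.radians(-22.7))])))
plan([pose(rest2w(-.0165,-.001,.0385),-22.7,30)])
```

```text
[-0.618  0.616  2.029  1.317  0.118 -3.082] 0.04850723275972926 24.124232232570648
[[-0.818  0.382  0.43 ]
 [ 0.345  0.924 -0.166]
 [-0.461  0.013 -0.887]] 27.458140405673593
travel [0.056, 0.007, 0.009] dr [0.012, -0.042, -0.002]
```

The wrist reached its joint limit: at this tilt the tool lines up with the forearm, so the grasp came out too high on the knob. I'll open, back off and come in again with about 12° of tilt.

>>> drive_tool --travel '[[0,0,0],[0,0,0],[0,0,0],[0,0,-0.03],[0,0,-0.07],[0,0,-0.11],[0,0,-0.15],[0,0,-0.15]]' --dr '[[0,0,0],[0,0,0],[0,0,0],[0,0,0],[0,0.02,0],[0,0.06,0],[0,0.12,0],[0,0.2,0]]' --jaw 0

```text
clock: 15.7
eef_pos: [0.4973, -0.2429, 0.1049]
eef_rot: [0.565, 2.823, -0.059]
wrist_force: [0.9, 1.9, -0.6]
grip_width: 0.0855
grasp_force: 0.0
```

Run:
```python
from h import *
s=status.get_state();print(np.round(s["joints"],3),s["grip_width"],np.round(w2rest(s["eef_pos"]),4))
def tz(t,xg=-.026,zg=.053,back=0):
    t_=np.radians(t);return pose(rest2w(xg+(.019-back)*np.sin(t_),-.001,zg-(.019-back)*np.cos(t_)),-22.7,t)
plan([tz(12,back=.06),tz(12)])
```

```text
[-0.602  0.482  1.882  0.13   0.524 -1.882] 0.08549401394713643 [-0.0273 -0.005   0.1049]
travel [0.025, 0.01, 0.024] dr [0.011, 0.053, 0.0]
travel [0.033, 0.008, 0.174] dr [0.011, 0.053, 0.0]
```

>>> drive_tool --travel '[[0.015,0.005,0.01],[0.025,0.01,0.024],[0.027,0.009,0.06],[0.029,0.009,0.1],[0.031,0.008,0.13],[0.032,0.008,0.155],[0.033,0.008,0.17],[0.033,0.008,0.174]]' --dr '[[0.005,0.02,0],[0.011,0.053,0],[0.011,0.053,0],[0.011,0.053,0],[0.011,0.053,0],[0.011,0.053,0],[0.011,0.053,0],[0.011,0.053,0]]'

```text
clock: 16.7
eef_pos: [0.5061, -0.2413, 0.0339]
eef_rot: [0.575, 2.874, -0.058]
wrist_force: [0.4, -0.3, -0.4]
grip_width: 0.085
grasp_force: 0.0
```

>>> drive_tool --travel '[[0,0,0],[0,0,0],[0,0,0],[0,0,0],[0,0,0],[0,0,0],[0,0,0],[0,0,0]]' --dr '[[0,0,0],[0,0,0],[0,0,0],[0,0,0],[0,0,0],[0,0,0],[0,0,0],[0,0,0]]' --jaw 1 --newtons 30

```text
clock: 17.7
eef_pos: [0.5064, -0.2414, 0.0349]
eef_rot: [0.574, 2.873, -0.059]
wrist_force: [-1.2, 1.6, 6.3]
grip_width: 0.0564
grasp_force: 30.5
```

Run:
```python
from h import *
s=status.get_state();p=w2rest(s["eef_pos"]);print("tcp",np.round(p,4),np.round(s["joints"],3))
plan([pose(rest2w(p[0]-.13,p[1],p[2]+.001),-22.7,12)])
```

```text
tcp [-0.0195 -0.0001  0.0349] [-0.576  0.625  1.872  0.096  0.435 -1.835]
travel [0.317, 0.001, -0.072] dr [0.002, 0.005, 0.001]
```

>>> drive_tool --travel '[[0.005,0,-0.002],[0.015,0,-0.004],[0.035,0,-0.009],[0.06,0,-0.015],[0.085,0,-0.021],[0.11,0,-0.026],[0.135,0,-0.032],[0.16,0,-0.037]]' --dr '[[0,0,0],[0,0,0],[0,0,0],[0,0,0],[0,0,0],[0,0,0],[0,0,0],[0,0,0]]'

```text
clock: 18.7
eef_pos: [0.4447, -0.2157, 0.035]
eef_rot: [0.575, 2.874, -0.058]
wrist_force: [2.6, -1.6, -0.9]
grip_width: 0.0559
grasp_force: 32.2
```

>>> drive_tool --travel '[[0.025,0,-0.006],[0.055,0,-0.012],[0.085,0,-0.019],[0.11,0,-0.024],[0.13,0,-0.029],[0.147,0,-0.033],[0.157,0,-0.035],[0.157,0,-0.035]]' --dr '[[0,0,0],[0,0,0],[0,0,0],[0,0,0],[0,0,0],[0,0,0],[0,0,0],[0,0,0]]'

```text
clock: 19.7
eef_pos: [0.3857, -0.1911, 0.0353]
eef_rot: [0.575, 2.875, -0.058]
wrist_force: [-1.2, 0.9, -1.0]
grip_width: 0.056
grasp_force: 32.2
```

Run:
```python
from h import *
s=status.get_state();print("tcp",np.round(w2rest(s["eef_pos"]),4),np.round(s["joints"],3))
f=grab_frame("top");W=cloud(f);save(f,"t2.png",(180,110,380,280),4)
Q=w2rest(W);x,y,z=np.moveaxis(Q,-1,0)
for a in np.arange(-.2,.04,.015):
    m=(abs(x-a)<.007)&(z>.045)&(z<.085)&(abs(y)<.05)
    if m.sum()>5:print("x %.3f"%a,np.round([*np.percentile(y[m],[2,98]),np.percentile(z[m],98)],4),m.sum())
```

```text
tcp [-0.1502 -0.0003  0.0353] [-0.642  0.557  2.189  0.28   0.197 -2.087]
x -0.065 [-0.0165  0.0064  0.0645] 23
x -0.050 [-0.0184  0.007   0.0686] 36
x -0.035 [-0.0222  0.0092  0.0697] 41
x -0.020 [-0.0315  0.0181  0.0719] 66
x -0.005 [-0.0332  0.0192  0.0709] 62
x 0.010 [-0.0268  0.0121  0.0656] 16
```

View pics/t2.png

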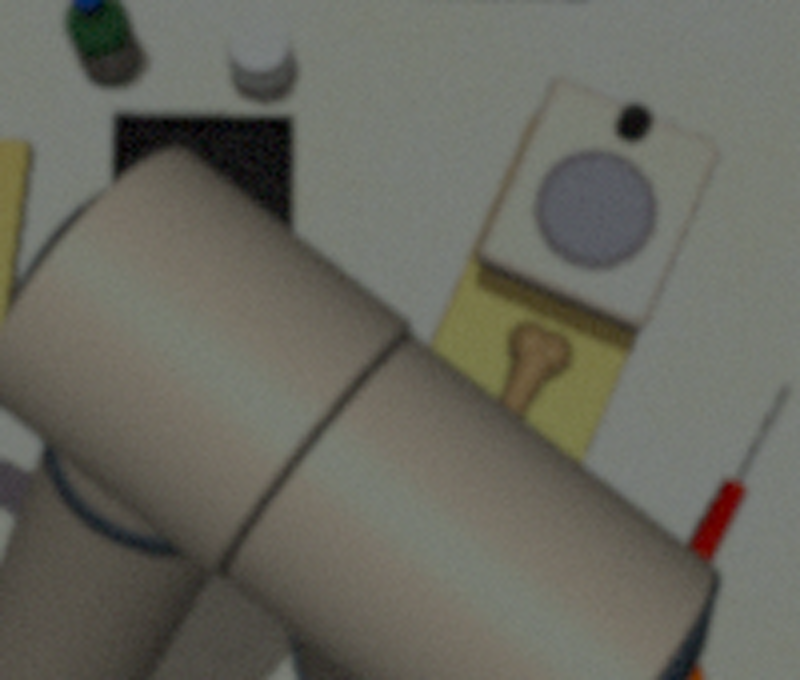

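The slender bone is now clear of the lamp, its far knob at crop (540,345) in front of the hood. I'll release it and regrasp at mid-length with the tool vertical.

>>> drive_tool --travel '[[0,0,0],[0,0,0],[0,0,0],[0,0,0],[-0.015,0,-0.05],[-0.04,0,-0.12],[-0.06,0,-0.18],[-0.08,0,-0.2]]' --dr '[[0,0,0],[0,0,0],[0,0,0],[0,0,0],[0,0,0],[0,0.02,0],[0,0.1,0],[0,0.2,0]]' --jaw 0

```text
clock: 20.75
eef_pos: [0.399, -0.1972, 0.1222]
eef_rot: [0.616, 3.077, 0.0]
wrist_force: [0.2, -0.5, -0.8]
grip_width: 0.0857
grasp_force: 0.0
```

Run:
```python
from h import *
s=status.get_state();print(np.round(s["joints"],3),s["grip_width"],np.round(w2rest(s["eef_pos"]),4))
plan([pose(rest2w(-.078,-.004,.1),-25.4),pose(rest2w(-.078,-.004,.037),-25.4)])
```

```text
[-0.595  0.408  1.906  0.002  0.825 -1.772] 0.08565138211476724 [-0.1356 -0.0008  0.1222]
travel [-0.144, -0.008, 0.056] dr [0.001, 0.003, 0.046]
travel [-0.143, -0.008, 0.214] dr [0.001, 0.003, 0.046]
```

>>> drive_tool --travel '[[-0.05,-0.002,0.01],[-0.1,-0.005,0.03],[-0.135,-0.008,0.06],[-0.144,-0.008,0.1],[-0.144,-0.008,0.14],[-0.143,-0.008,0.18],[-0.143,-0.008,0.205],[-0.143,-0.008,0.214]]' --dr '[[0,0,0.01],[0,0,0.03],[0,0,0.046],[0,0,0.046],[0,0,0.046],[0,0,0.046],[0,0,0.046],[0,0,0.046]]'

```text
clock: 21.75
eef_pos: [0.4506, -0.2216, 0.0343]
eef_rot: [0.689, 3.062, 0.003]
wrist_force: [-0.5, 0.3, 0.7]
grip_width: 0.0854
grasp_force: 0.0
```

>>> drive_tool --travel '[[0,0,0],[0,0,0],[0,0,0],[0,0,0],[0,0,0],[0,0,0],[0,0,0],[0,0,0]]' --dr '[[0,0,0],[0,0,0],[0,0,0],[0,0,0],[0,0,0],[0,0,0],[0,0,0],[0,0,0]]' --jaw 1 --newtons 35

```text
clock: 22.75
eef_pos: [0.4514, -0.2221, 0.0355]
eef_rot: [0.689, 3.06, 0.002]
wrist_force: [-1.5, 1.0, 6.1]
grip_width: 0.0248
grasp_force: 33.9
```

Run:
```python
from h import *
s=status.get_state();print(np.round(w2rest(s["eef_pos"]),4),s["grip_width"],s["eef_pos"])
plan([pose([.592,.045,.13],1.1),pose([.592,.045,.012],1.1)])
```

```text
[-0.0776 -0.0035  0.0355] 0.02482517078239224 [ 0.45142016 -0.22205454  0.03548012]
travel [-0.033, 0.754, -0.234] dr [0.001, 0.005, -0.441]
travel [-0.031, 0.754, 0.061] dr [0.001, 0.005, -0.441]
```

>>> drive_tool --travel '[[0,0,-0.03],[0.005,0,-0.08],[0.01,0.0,-0.15],[0.02,0.06,-0.2],[0.02,0.16,-0.23],[0.02,0.28,-0.234],[0.01,0.4,-0.234],[0.0,0.52,-0.234]]' --dr '[[0,0,0],[0,0,0],[0,0,0],[0,0,-0.02],[0,0,-0.06],[0,0,-0.15],[0,0,-0.25],[0,0,-0.35]]'

```text
clock: 23.75
eef_pos: [0.5402, -0.0325, 0.1299]
eef_rot: [0.114, 3.134, 0.001]
wrist_force: [0.5, -1.4, -3.4]
grip_width: 0.025
grasp_force: 35.3
```

Run:
```python
from h import *
s=status.get_state();print(s["grip_width"],s["eef_pos"])
plan([pose([.592,.045,.0115],1.1)])
```

```text
0.02503644934854461 [ 0.54024418 -0.03247798  0.12992399]
travel [-0.113, 0.202, 0.297] dr [0.0, 0.005, -0.088]
```

>>> drive_tool --travel '[[-0.03,0.05,0],[-0.07,0.12,0],[-0.1,0.18,0.03],[-0.113,0.202,0.08],[-0.113,0.202,0.14],[-0.113,0.202,0.19],[-0.113,0.202,0.23],[-0.113,0.202,0.255]]' --dr '[[0,0,-0.02],[0,0,-0.05],[0,0,-0.08],[0,0.005,-0.088],[0,0.005,-0.088],[0,0.005,-0.088],[0,0.005,-0.088],[0,0.005,-0.088]]'

```text
clock: 24.75
eef_pos: [0.5911, 0.0428, 0.0265]
eef_rot: [0.024, -3.14, -0.001]
wrist_force: [0.4, -0.4, -3.5]
grip_width: 0.0247
grasp_force: 35.4
```

>>> drive_tool --travel '[[0,0,0.015],[0,0,0.027],[0,0,0.035],[0,0,0.04],[0,0,0.042],[0,0,0.044],[0,0,0.045],[0,0,0.045]]' --dr '[[0,0,0],[0,0,0],[0,0,0],[0,0,0],[0,0,0],[0,0,0],[0,0,0],[0,0,0]]'

```text
clock: 25.75
eef_pos: [0.5917, 0.0432, 0.0104]
eef_rot: [-0.025, 3.141, 0.001]
wrist_force: [-4.9, 0.6, 13.8]
grip_width: 0.0248
grasp_force: 37.3
```

>>> drive_tool --travel '[[0,0,-0.003],[0,0,-0.003],[0,0,-0.003],[0,0,-0.003],[0,0,-0.05],[0,0,-0.13],[0,0,-0.24],[0,0,-0.36]]' --dr '[[0,0,0],[0,0,0],[0,0,0],[0,0,0],[0,0,0],[0,0,0],[0,0,0],[0,0,0]]' --jaw 0

```text
clock: 26.75
eef_pos: [0.5913, 0.0431, 0.1558]
eef_rot: [0.025, -3.141, -0.001]
wrist_force: [1.0, 0.4, 0.4]
grip_width: 0.0853
grasp_force: 0.0
```

Run:
```python
from h import *
s=status.get_state();print(s["grip_width"],s["eef_pos"])
f=grab_frame("scene");W=cloud(f);save(f,"s2.png",(210,150,410,310),4)
X,Y,Z=np.moveaxis(W,-1,0)
for r in models.cut_out("stout_bone","scene")[:2]:
    m=cv2.erode(r["pixels"].astype(np.uint8),np.ones((3,3)))>0;P=W[m&(Z>.03)];print(r["score"],cv2.minAreaRect(P[:,:2].astype(np.float32)),np.percentile(P[:,2],[5,95]))
m=(Z>.025)&(Z<.09)&(abs(X-.583)<.12)&(abs(Y-.276)<.06)
P=W[m];print("stout on pad",cv2.minAreaRect(P[:,:2].astype(np.float32)),P[:,:2].mean(0),m.sum())
```

```text
0.08531993916440023 [0.59127908 0.0431173  0.15581993]
stout on pad ((0.5971930623054504, 0.27590519189834595), (0.058003980666399, 0.15577179193496704), 85.384765625) [0.60961557 0.27182142] 448
```

View pics/s2.png

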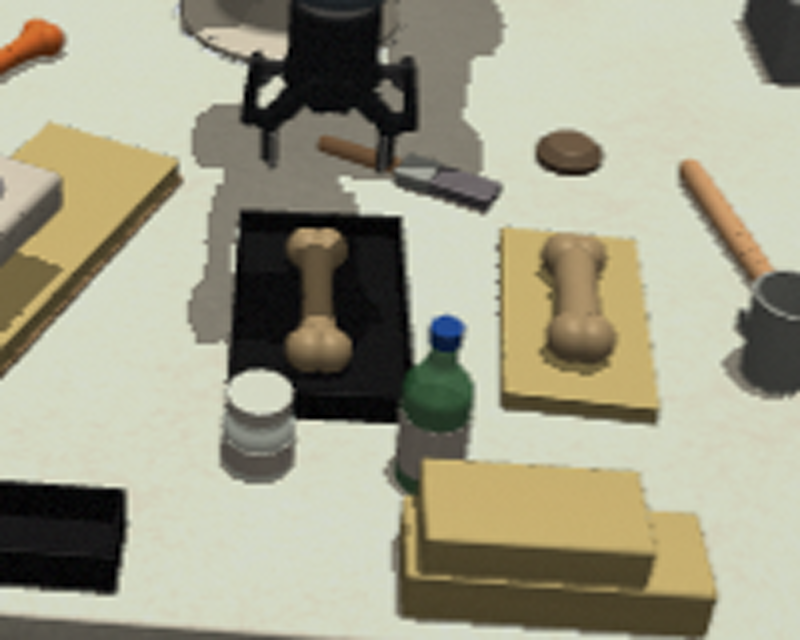

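The slender bone lies flat in the tray at crop (318,300), and the stout one is on the pad at (578,300). Next I'll fetch the stout bone.

Run:
```python
from h import *
plan([pose([.585,.275,.1],-4.2),pose([.585,.275,.028],-4.2)])
```

```text
travel [0.015, 0.58, 0.149] dr [0.0, 0.008, 0.085]
travel [0.016, 0.58, 0.329] dr [0.0, 0.008, 0.085]
```

>>> drive_tool --travel '[[0,0.08,0],[0.004,0.2,0],[0.008,0.33,0],[0.012,0.45,0.02],[0.015,0.54,0.06],[0.015,0.575,0.11],[0.015,0.58,0.17],[0.015,0.58,0.21]]' --dr '[[0,0,0.01],[0,0,0.03],[0,0,0.05],[0,0,0.07],[0,0.005,0.085],[0,0.005,0.085],[0,0.005,0.085],[0,0.005,0.085]]'

```text
clock: 27.85
eef_pos: [0.5814, 0.2744, 0.0682]
eef_rot: [-0.114, -3.133, 0.0]
wrist_force: [0.3, 0.2, -0.2]
grip_width: 0.0855
grasp_force: 0.0
```

>>> drive_tool --travel '[[0,0,0.04],[0,0,0.075],[0,0,0.1],[0,0,0.115],[0,0,0.12],[0,0,0.12],[0,0,0.12],[0,0,0.12]]' --dr '[[0,0,0],[0,0,0],[0,0,0],[0,0,0],[0,0,0],[0,0,0],[0,0,0],[0,0,0]]'

```text
clock: 28.85
eef_pos: [0.5817, 0.2751, 0.0218]
eef_rot: [-0.114, -3.134, -0.001]
wrist_force: [0.2, -0.7, -0.8]
grip_width: 0.0857
grasp_force: 0.0
```

>>> drive_tool --travel '[[0,0,0],[0,0,0],[0,0,0],[0,0,0],[0,0,0],[0,0,0],[0,0,0],[0,0,0]]' --dr '[[0,0,0],[0,0,0],[0,0,0],[0,0,0],[0,0,0],[0,0,0],[0,0,0],[0,0,0]]' --jaw 1 --newtons 35

```text
clock: 29.85
eef_pos: [0.5816, 0.275, 0.0216]
eef_rot: [-0.114, -3.134, -0.001]
wrist_force: [-1.5, -1.3, 6.3]
grip_width: 0.0364
grasp_force: 34.6
```

Run:
```python
from h import *
s=status.get_state();print(s["grip_width"],s["eef_pos"])
z=s["eef_pos"][2]+.010
plan([pose(rest2w(-.078,0,.15),-22.7),pose(rest2w(-.078,0,z+.001),-22.7)])
```

```text
0.0363523322392113 [0.58159727 0.27502102 0.02163833]
travel [0.234, -1.255, -0.32] dr [-0.001, -0.005, 0.309]
travel [0.232, -1.255, -0.026] dr [-0.001, -0.005, 0.309]
```

>>> drive_tool --travel '[[0,0,-0.06],[0.01,-0.03,-0.15],[0.03,-0.11,-0.24],[0.06,-0.22,-0.3],[0.09,-0.35,-0.32],[0.12,-0.48,-0.32],[0.15,-0.61,-0.32],[0.18,-0.74,-0.32]]' --dr '[[0,0,0],[0,0,0.02],[0,0,0.05],[0,0,0.1],[0,0,0.15],[0,0,0.2],[0,0,0.25],[0,0,0.309]]'

```text
clock: 30.85
eef_pos: [0.4881, -0.0164, 0.1497]
eef_rot: [-0.62, -3.074, 0.001]
wrist_force: [1.0, -0.4, -2.0]
grip_width: 0.0358
grasp_force: 36.1
```

Run:
```python
from h import *
s=status.get_state();print(s["grip_width"],s["eef_pos"],s["eef_rot"])
plan([pose(rest2w(-.078,0,.13),-22.7),pose(rest2w(-.078,0,.0326),-22.7)])
```

```text
0.03582654780018592 [ 0.48809919 -0.01640451  0.14971628] [-6.20194016e-01 -3.07405075e+00  8.27340614e-04]
travel [-0.114, -0.501, 0.049] dr [-0.002, -0.005, -0.002]
travel [-0.115, -0.5, 0.293] dr [-0.002, -0.005, -0.002]
```

>>> drive_tool --travel '[[-0.01,-0.08,0],[-0.04,-0.2,0],[-0.07,-0.32,0],[-0.1,-0.43,0],[-0.114,-0.49,0.02],[-0.115,-0.5,0.07],[-0.115,-0.5,0.13],[-0.115,-0.5,0.19]]' --dr '[[0,0,0],[0,0,0],[0,0,0],[0,0,0],[0,0,0],[0,0,0],[0,0,0],[0,0,0]]'

```text
clock: 31.85
eef_pos: [0.4535, -0.2173, 0.073]
eef_rot: [-0.618, -3.074, 0.001]
wrist_force: [0.3, -0.1, -3.4]
grip_width: 0.0357
grasp_force: 36.2
```

Run:
```python
from h import *
s=status.get_state();print(w2rest(s["eef_pos"]))
plan([pose(rest2w(-.078,0,.0326),-22.7)])
```

```text
[-0.0775747   0.00173206  0.07302107]
travel [0.001, -0.004, 0.101] dr [-0.001, -0.005, -0.001]
```

>>> drive_tool --travel '[[0,-0.002,0.03],[0,-0.004,0.06],[0,-0.004,0.08],[0,-0.004,0.09],[0,-0.004,0.095],[0,-0.004,0.099],[0,-0.004,0.102],[0,-0.004,0.104]]' --dr '[[0,0,0],[0,0,0],[0,0,0],[0,0,0],[0,0,0],[0,0,0],[0,0,0],[0,0,0]]'

```text
clock: 32.85
eef_pos: [0.4529, -0.2187, 0.0324]
eef_rot: [-0.618, -3.075, 0.001]
wrist_force: [0.3, -0.0, -3.0]
grip_width: 0.0362
grasp_force: 36.1
```

>>> drive_tool --travel '[[0,0,0.001],[0,0,0.002],[0,0,0.003],[0,0,0.004],[0,0,0.004],[0,0,0.004],[0,0,0.004],[0,0,0.004]]' --dr '[[0,0,0],[0,0,0],[0,0,0],[0,0,0],[0,0,0],[0,0,0],[0,0,0],[0,0,0]]'

```text
clock: 33.85
eef_pos: [0.4529, -0.2187, 0.0315]
eef_rot: [-0.618, -3.075, 0.001]
wrist_force: [-4.0, 2.5, 16.9]
grip_width: 0.0361
grasp_force: 38.1
```

>>> drive_tool --travel '[[0,0,0],[0,0,0],[0,0,0],[0,0,0],[0,0,-0.05],[0.0,0,-0.12],[0.05,0,-0.2],[0.12,0,-0.22]]' --dr '[[0,0,0],[0,0,0],[0,0,0],[0,0,0],[0,0,0],[0,0,0],[0,-0.05,0],[0,-0.12,0]]' --jaw 0

```text
clock: 34.85
eef_pos: [0.4101, -0.2009, 0.1206]
eef_rot: [0.594, 2.959, -0.041]
wrist_force: [1.4, -0.3, -0.3]
grip_width: 0.0853
grasp_force: 0.0
```

Run:
```python
from h import *
s=status.get_state();print(np.round(w2rest(s["eef_pos"]),4),np.round(s["joints"],3))
for c in("wrist","top"):
    s=status.get_state();f=grab_frame(c);W=cloud(f,s);
    if c=="wrist":save(f,"w3.png")
    x,y,z=np.moveaxis(w2rest(W),-1,0)
    for a in np.arange(-.165,.03,.01):
        m=(abs(x-a)<.005)&(z>.042)&(z<.085)&(abs(y)<.05)
        if m.sum()>8:print(c,"x %.3f"%a,np.round([*np.percentile(y[m],[2,98]),np.percentile(z[m],98)],4),m.sum())
```

```text
[-1.240e-01  1.000e-04  1.206e-01] [-0.604  0.385  1.978  0.038  0.655 -1.808]
wrist x -0.145 [-0.0214  0.0237  0.0699] 1313
wrist x -0.135 [-0.0256  0.0281  0.0745] 1185
wrist x -0.125 [-0.0258  0.0278  0.0748] 857
wrist x -0.115 [-0.02    0.0225  0.0728] 511
wrist x -0.105 [-0.0164  0.0193  0.0729] 556
wrist x -0.095 [-0.0168  0.0198  0.0726] 520
wrist x -0.085 [-0.0169  0.0191  0.0725] 458
wrist x -0.075 [-0.0158  0.0185  0.0717] 391
wrist x -0.065 [-0.0162  0.0192  0.0717] 449
wrist x -0.055 [-0.0175  0.0194  0.0724] 445
wrist x -0.045 [-0.0176  0.0209  0.0728] 421
wrist x -0.035 [-0.0179  0.0207  0.0731] 422
wrist x -0.025 [-0.0247  0.0274  0.0731] 789
wrist x -0.015 [-0.0266  0.0291  0.0746] 638
wrist x -0.005 [-0.0234  0.0257  0.0743] 268
wrist x 0.005 [-0.0131  0.013   0.0712] 11
top x -0.045 [-0.0192  0.0013  0.0728] 10
top x -0.035 [-0.0217  0.0167  0.0759] 36
top x -0.025 [-0.0268  0.0234  0.0743] 50
top x -0.015 [-0.0285  0.0262  0.0771] 49
top x -0.005 [-0.0291  0.0243  0.0756] 44
top x 0.005 [-0.0213  0.0182  0.0685] 18
```

View pics/w3.png

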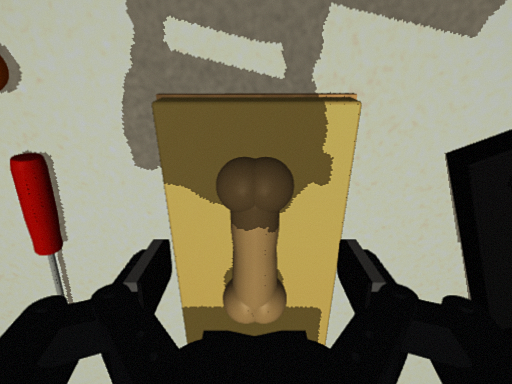

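The wrist view shows the stout bone straight on the bed, knobs at (255,187) and (255,303), about 1 mm from the centre line. I'll grip the rear knob with a slight tilt and slide it in.

Run:
```python
from h import *
t=np.radians(10)
def g(xg,up=0): return pose(rest2w(xg+.019*np.sin(t),.0005,.054-.019*np.cos(t)+up),-22.7,10)
plan([g(-.131,.06),g(-.131)])
plan([g(-.022,.0005)],g(-.131))
```

```text
travel [0.003, -0.001, 0.06] dr [-0.001, -0.053, -0.0]
travel [0.021, -0.001, 0.209] dr [-0.001, -0.053, -0.0]
travel [-0.269, 0.0, 0.046] dr [0.0, 0.0, 0.0]
```

>>> drive_tool --travel '[[0.002,0,0.02],[0.003,0,0.06],[0.008,0,0.1],[0.013,0,0.14],[0.017,0,0.175],[0.02,0,0.2],[0.021,0,0.209],[0.021,0,0.209]]' --dr '[[0,-0.03,0],[0,-0.053,0],[0,-0.053,0],[0,-0.053,0],[0,-0.053,0],[0,-0.053,0],[0,-0.053,0],[0,-0.053,0]]'

```text
clock: 35.95
eef_pos: [0.4106, -0.2009, 0.0349]
eef_rot: [0.585, 2.911, -0.054]
wrist_force: [0.3, -0.1, -0.0]
grip_width: 0.0853
grasp_force: 0.0
```

>>> drive_tool --travel '[[0,0,0],[0,0,0],[0,0,0],[0,0,0],[0,0,0],[0,0,0],[0,0,0],[0,0,0]]' --dr '[[0,0,0],[0,0,0],[0,0,0],[0,0,0],[0,0,0],[0,0,0],[0,0,0],[0,0,0]]' --jaw 1 --newtons 30

```text
clock: 36.95
eef_pos: [0.4107, -0.201, 0.0356]
eef_rot: [0.584, 2.91, -0.054]
wrist_force: [-1.2, 1.2, 9.8]
grip_width: 0.0582
grasp_force: 29.7
```

Run:
```python
from h import *
s=status.get_state();p=w2rest(s["eef_pos"]);print(np.round(p,4),np.round(s["joints"],3),s["grip_width"])
plan([pose(rest2w(-.022+.0033,0,p[2]+.0005),-22.7,10)])
```

```text
[-0.1234  0.0002  0.0356] [-0.613  0.565  2.093  0.117  0.313 -1.895] 0.05822131380671986
travel [-0.258, -0.0, 0.045] dr [-0.002, 0.002, 0.0]
```

>>> drive_tool --travel '[[-0.004,0,0.0],[-0.015,0,0.001],[-0.032,0,0.004],[-0.05,0,0.007],[-0.07,0,0.011],[-0.09,0,0.0145],[-0.11,0,0.018],[-0.13,0,0.0215]]' --dr '[[0,0,0],[0,0,0],[0,0,0],[0,0,0],[0,0,0],[0,0,0],[0,0,0],[0,0,0]]'

```text
clock: 37.95
eef_pos: [0.4588, -0.2209, 0.0356]
eef_rot: [0.585, 2.912, -0.053]
wrist_force: [-7.5, 3.7, 9.7]
grip_width: 0.0585
grasp_force: 33.0
```

>>> drive_tool --travel '[[-0.02,0,0.0035],[-0.04,0,0.007],[-0.06,0,0.0105],[-0.08,0,0.014],[-0.1,0,0.0175],[-0.115,0,0.02],[-0.125,0,0.022],[-0.128,0,0.0225]]' --dr '[[0,0,0],[0,0,0],[0,0,0],[0,0,0],[0,0,0],[0,0,0],[0,0,0],[0,0,0]]'

```text
clock: 38.95
eef_pos: [0.5071, -0.2413, 0.0357]
eef_rot: [0.585, 2.911, -0.054]
wrist_force: [-5.9, 2.8, 8.0]
grip_width: 0.0582
grasp_force: 32.6
```

Run:
```python
from h import *
s=status.get_state();p=w2rest(s["eef_pos"]);print(np.round(p,4),np.round(s["joints"],3),s["grip_width"],s["wrist_force"])
# push pose: fingertips closed behind rear end
rear=p[0]-.0033-.021
a=pose(rest2w(rear-.03,0,.12),-22.7,10);b=pose(rest2w(rear-.03,0,.042),-22.7,10)
plan([a,b]);print("rear",rear);f=grab_frame("top");x,y,z=np.moveaxis(w2rest(cloud(f)),-1,0)
m=(z>.045)&(z<.09)&(abs(y)<.04)&(x<.02)&(x>-.1);print(m.sum())
```

```text
[-0.0188  0.0002  0.0357] [-0.567  0.628  1.837  0.058  0.504 -1.791] 0.058165850823709626 [-5.91034621  2.768066    7.95203184]
travel [0.097, -0.001, -0.231] dr [-0.002, 0.001, 0.0]
travel [0.131, -0.001, -0.039] dr [-0.002, 0.001, 0.0]
rear -0.04314787323746282
0
```

>>> drive_tool --travel '[[0,0,0],[0,0,0],[0,0,0],[0,0,-0.02],[0,0,-0.07],[0.01,0,-0.14],[0.05,0,-0.2],[0.09,0,-0.21]]' --dr '[[0,0,0],[0,0,0],[0,0,0],[0,0,0],[0,0,0],[0,0,0],[0,0,0],[0,0,0]]' --jaw 0

```text
clock: 40.0
eef_pos: [0.4608, -0.222, 0.1136]
eef_rot: [0.584, 2.908, -0.055]
wrist_force: [-0.3, 0.1, -0.2]
grip_width: 0.0852
grasp_force: 0.0
```

Run:
```python
from h import *
s=status.get_state();f=grab_frame("wrist");W=cloud(f,s);p=w2rest(s["eef_pos"]);print(np.round(p,4),s["grip_width"])
x,y,z=np.moveaxis(w2rest(W),-1,0)
for a in np.arange(-.055,.08,.01):
    m=(abs(x-a)<.005)&(z>.042)&(z<.085)&(abs(y)<.04)
    if m.sum()>8:print("x %.3f"%a,np.round([*np.percentile(y[m],[2,98]),np.percentile(z[m],98)],4),m.sum())
m=(z>.045)&(z<.085)&(abs(y)<.04)&(x<.1);print("rear",np.percentile(x[m],.2))
a=pose(rest2w(-.085,0,.1),-22.7,10);b=pose(rest2w(-.085,0,.041),-22.7,10);plan([a,b]);plan([pose(rest2w(-.065,0,.041),-22.7,10)],b)
```

```text
[-0.069   0.0002  0.1136] 0.08520544101825955
x -0.045 [-0.018   0.0208  0.0658] 922
x -0.035 [-0.0244  0.0273  0.0729] 1224
x -0.025 [-0.0262  0.0293  0.0747] 810
x -0.015 [-0.0223  0.0261  0.0741] 379
x -0.005 [-0.015   0.018   0.0726] 348
x 0.005 [-0.017   0.0195  0.0726] 405
x 0.015 [-0.0165  0.0197  0.0727] 363
x 0.025 [-0.0157  0.0183  0.0721] 288
x 0.035 [-0.0154  0.0179  0.0712] 310
x 0.045 [-0.0166  0.0202  0.0717] 343
x 0.055 [-0.018   0.0204  0.0727] 345
x 0.065 [-0.0183  0.0208  0.0729] 318
x 0.075 [-0.0229  0.0259  0.0709] 267
rear -0.04502471784433008
travel [0.038, -0.001, 0.025] dr [-0.001, 0.001, 0.0]
travel [0.064, -0.001, 0.17] dr [-0.001, 0.001, 0.0]
travel [-0.049, -0.0, 0.009] dr [0.0, 0.0, 0.0]
```

>>> drive_tool --travel '[[0.02,0,0.0],[0.035,0,0.02],[0.045,0,0.06],[0.052,0,0.1],[0.06,0,0.14],[0.063,0,0.16],[0.064,0,0.17],[0.064,0,0.17]]' --dr '[[0,0,0],[0,0,0],[0,0,0],[0,0,0],[0,0,0],[0,0,0],[0,0,0],[0,0,0]]' --jaw 0.85

```text
clock: 41.05
eef_pos: [0.4486, -0.2169, 0.0406]
eef_rot: [0.585, 2.911, -0.054]
wrist_force: [-0.4, 0.3, -0.2]
grip_width: 0.013
grasp_force: 0.0
```

>>> drive_tool --travel '[[-0.01,0,0.002],[-0.02,0,0.0035],[-0.03,0,0.005],[-0.04,0,0.007],[-0.05,0,0.009],[-0.06,0,0.0105],[-0.07,0,0.012],[-0.08,0,0.014]]' --dr '[[0,0,0],[0,0,0],[0,0,0],[0,0,0],[0,0,0],[0,0,0],[0,0,0],[0,0,0]]'

```text
clock: 42.05
eef_pos: [0.4783, -0.2292, 0.0407]
eef_rot: [0.585, 2.912, -0.053]
wrist_force: [-3.1, 2.2, 2.6]
grip_width: 0.0128
grasp_force: 1.4
```

Run:
```python
from h import *
s=status.get_state();p=w2rest(s["eef_pos"]);print(np.round(p,4),s["grip_width"],s["wrist_force"])
```

```text
[-0.05    0.0003  0.0407] 0.012766813460115739 [-3.09697707  2.15822392  2.63756171]
```

>>> drive_tool --travel '[[-0.006,0,0.001],[-0.012,0,0.002],[-0.018,0,0.003],[-0.024,0,0.004],[-0.03,0,0.005],[-0.036,0,0.006],[-0.041,0,0.007],[-0.045,0,0.008]]' --dr '[[0,0,0],[0,0,0],[0,0,0],[0,0,0],[0,0,0],[0,0,0],[0,0,0],[0,0,0]]'

```text
clock: 43.05
eef_pos: [0.4955, -0.2365, 0.0408]
eef_rot: [0.585, 2.911, -0.054]
wrist_force: [-2.0, -0.0, -0.9]
grip_width: 0.0127
grasp_force: 1.0
```

Run:
```python
from h import *
s=status.get_state();f=grab_frame("wrist");W=cloud(f,s);save(f,"w4.png");p=w2rest(s["eef_pos"]);print(np.round(p,4),s["wrist_force"])
x,y,z=np.moveaxis(w2rest(W),-1,0)
for a in np.arange(-.035,.16,.01):
    m=(abs(x-a)<.005)&(z>.042)&(z<.085)&(abs(y)<.04)
    if m.sum()>8:print("x %.3f"%a,np.round([*np.percentile(y[m],[2,98]),np.percentile(z[m],98)],4),m.sum())
```

```text
[-0.0314  0.0002  0.0408] [-2.03721245 -0.04408564 -0.9371584 ]
x -0.035 [-0.007   0.0091  0.0813] 307
x -0.025 [-0.0054  0.0077  0.0795] 738
x -0.015 [-0.0078  0.0102  0.0724] 982
x -0.005 [-0.0086  0.0107  0.0747] 652
x 0.005 [-0.0014  0.0058  0.074 ] 33
```

View pics/w4.png

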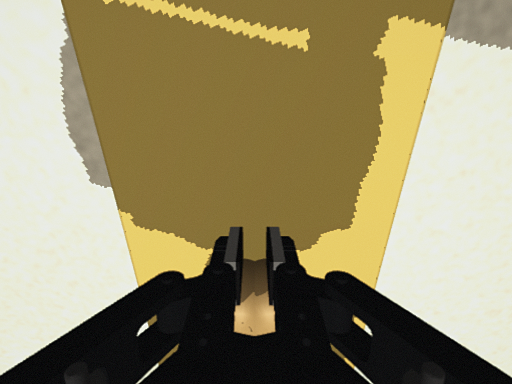

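The wrist view shows the fingertips at (235,265) and (273,265) on the knob's rear face. About 5 mm is left, so I'll push slowly and watch the force.

>>> drive_tool --travel '[[-0.002,0,0],[-0.004,0,0.001],[-0.006,0,0.001],[-0.008,0,0.001],[-0.01,0,0.002],[-0.011,0,0.002],[-0.012,0,0.002],[-0.013,0,0.002]]' --dr '[[0,0,0],[0,0,0],[0,0,0],[0,0,0],[0,0,0],[0,0,0],[0,0,0],[0,0,0]]'

```text
clock: 44.1
eef_pos: [0.5003, -0.2385, 0.0409]
eef_rot: [0.585, 2.911, -0.054]
wrist_force: [-0.2, 0.8, -1.2]
grip_width: 0.0128
grasp_force: 0.7
```

>>> drive_tool --travel '[[-0.001,0,0],[-0.002,0,0],[-0.003,0,0],[-0.004,0,0.001],[-0.005,0,0.001],[-0.006,0,0.001],[-0.006,0,0.001],[-0.006,0,0.001]]' --dr '[[0,0,0],[0,0,0],[0,0,0],[0,0,0],[0,0,0],[0,0,0],[0,0,0],[0,0,0]]'

```text
clock: 45.1
eef_pos: [0.5026, -0.2395, 0.041]
eef_rot: [0.585, 2.911, -0.054]
wrist_force: [-0.3, 1.1, -1.0]
grip_width: 0.0127
grasp_force: 0.6
```

>>> drive_tool --travel '[[-0.001,0,0],[-0.002,0,0],[-0.003,0,0],[-0.004,0,0.001],[-0.005,0,0.001],[-0.006,0,0.001],[-0.007,0,0.001],[-0.008,0,0.001]]' --dr '[[0,0,0],[0,0,0],[0,0,0],[0,0,0],[0,0,0],[0,0,0],[0,0,0],[0,0,0]]'

```text
clock: 46.1
eef_pos: [0.5055, -0.2407, 0.0411]
eef_rot: [0.585, 2.911, -0.054]
wrist_force: [-0.9, 0.0, -0.6]
grip_width: 0.0128
grasp_force: 0.7
```

Run:
```python
from h import *
s=status.get_state();p=w2rest(s["eef_pos"]);print(np.round(p,4),s["wrist_force"])
f=grab_frame("wrist");x,y,z=np.moveaxis(w2rest(cloud(f,s)),-1,0)
m=(z>.045)&(z<.078)&(abs(y)<.005);print("rear",np.percentile(x[m],[.5,2,10]))
for n in("wrist",):
  for lo in(.040,.045,.05,.055,.06,.065):
    m=(abs(z-lo)<.0025)&(abs(y-.001)<.004)&(x>-.06)&(x<.04);print(lo,m.sum(),np.round(np.median(x[m]),4) if m.sum() else None)
```

```text
[-0.0206  0.0002  0.0411] [-0.88704173  0.03143076 -0.58718101]
rear [-0.01208635 -0.01177278 -0.01096679]
0.04 14 -0.0076
0.045 49 -0.0095
0.05 84 -0.0108
0.055 116 -0.0108
0.06 162 -0.0097
0.065 206 -0.0067
```

>>> drive_tool --travel '[[-0.001,0,0],[-0.002,0,0],[-0.003,0,0],[-0.004,0,0.001],[-0.005,0,0.001],[-0.006,0,0.001],[-0.006,0,0.001],[-0.006,0,0.001]]' --dr '[[0,0,0],[0,0,0],[0,0,0],[0,0,0],[0,0,0],[0,0,0],[0,0,0],[0,0,0]]'

```text
clock: 47.15
eef_pos: [0.5062, -0.2408, 0.0407]
eef_rot: [0.585, 2.914, -0.052]
wrist_force: [-9.7, 3.2, 3.6]
grip_width: 0.0131
grasp_force: 4.9
```

>>> drive_tool --travel '[[-0.001,0,0],[-0.002,0,0],[-0.003,0,0],[-0.004,0,0.001],[-0.005,0,0.001],[-0.006,0,0.001],[-0.006,0,0.001],[-0.006,0,0.001]]' --dr '[[0,0,0],[0,0,0],[0,0,0],[0,0,0],[0,0,0],[0,0,0],[0,0,0],[0,0,0]]'

```text
clock: 48.15
eef_pos: [0.5066, -0.2407, 0.0403]
eef_rot: [0.586, 2.918, -0.051]
wrist_force: [-20.0, 5.7, 9.9]
grip_width: 0.013
grasp_force: 9.6
```

Run:
```python
from h import *
s=status.get_state();p=w2rest(s["eef_pos"]);print(np.round(p,4),s["wrist_force"])
f=grab_frame("wrist");x,y,z=np.moveaxis(w2rest(cloud(f,s)),-1,0)
for lo in(.045,.05,.055,.06,.065):
    m=(abs(z-lo)<.0025)&(abs(y-.001)<.004)&(x>-.06)&(x<.04);print(lo,m.sum(),np.round(np.median(x[m]),4) if m.sum() else None)
```

```text
[-0.0196  0.0006  0.0403] [-19.99040109   5.69753392   9.87831018]
0.045 51 -0.0092
0.05 84 -0.0103
0.055 123 -0.0102
0.06 166 -0.0089
0.065 208 -0.006
```

The force rose to 20 N with no further travel, so the bone is home against the stop. I'll back off now.

>>> drive_tool --travel '[[0.01,0,-0.002],[0.03,0,-0.005],[0.06,0,-0.015],[0.09,0,-0.05],[0.12,0,-0.12],[0.12,0.02,-0.22],[0.12,0.08,-0.32],[0.12,0.18,-0.4]]' --dr '[[0,0,0],[0,0,0],[0,0,0],[0,0,0],[0,0,0],[0,0,0],[0,0,0],[0,0,0]]'

```text
clock: 49.2
eef_pos: [0.4677, -0.1466, 0.1924]
eef_rot: [0.587, 2.909, -0.055]
wrist_force: [1.0, -0.2, -0.4]
grip_width: 0.0128
grasp_force: 0.0
```

>>> drive_tool --travel '[[0,0.1,0],[0,0.22,0],[0,0.34,0],[0,0.46,0],[0,0.58,0],[0,0.7,0],[0,0.78,0],[0,0.8,0]]' --dr '[[0,0,0],[0,0,0],[0,0,0],[0,0,0],[0,0,0],[0,0,0],[0,0,0],[0,0,0]]'

```text
clock: 50.2
eef_pos: [0.5919, 0.1497, 0.1902]
eef_rot: [0.582, 2.911, -0.053]
wrist_force: [-0.1, -0.5, -0.0]
grip_width: 0.013
grasp_force: 0.0
```

Run:
```python
from h import *
s=status.get_state();print(s["eef_pos"])
f=grab_frame("top");x,y,z=np.moveaxis(w2rest(cloud(f)),-1,0)
a=f["img"][120:270,190:370]
g=grab_frame("scene");b=g["img"][140:290,120:320]
cv2.imwrite("pics/fin.png",cv2.resize(np.hstack([a,b])[...,::-1],None,fx=2.1,fy=2.1,interpolation=cv2.INTER_CUBIC))
for k in np.arange(-.025,.035,.01):
    m=(abs(x-k)<.005)&(z>.045)&(z<.085)&(abs(y)<.05)
    if m.sum()>4:print("x %.3f"%k,np.round([*np.percentile(y[m],[2,98]),np.percentile(z[m],98)],4),m.sum())
m=(z>.045)&(z<.09)&(abs(y)<.05)&(x>-.1)&(x<.02);print("rear",np.percentile(x[m],1))
for t in("jar","bottle","beaker","ammonite","brush","hammer","chisel"):print(t,[np.round(q["position"],3).tolist() for q in models.boxes_of(t,"scene")][:1])
```

```text
[0.59185059 0.14974282 0.19017369]
x -0.015 [-0.0158  0.0126  0.0674] 13
x -0.005 [-0.0245  0.024   0.0719] 50
x 0.005 [-0.0295  0.0266  0.0741] 56
x 0.015 [-0.0271  0.0266  0.0767] 44
x 0.025 [-0.0208  0.0191  0.0736] 34
rear -0.012100520942023345
jar [[0.793, -0.001, 0.055]]
bottle []
beaker [[0.65, 0.441, 0.064]]
ammonite [[0.642, -0.25, 0.035]]
brush [[0.371, 0.153, 0.02]]
hammer [[0.445, 0.44, 0.022]]
chisel [[0.391, -0.413, 0.02]]
```

View pics/fin.png

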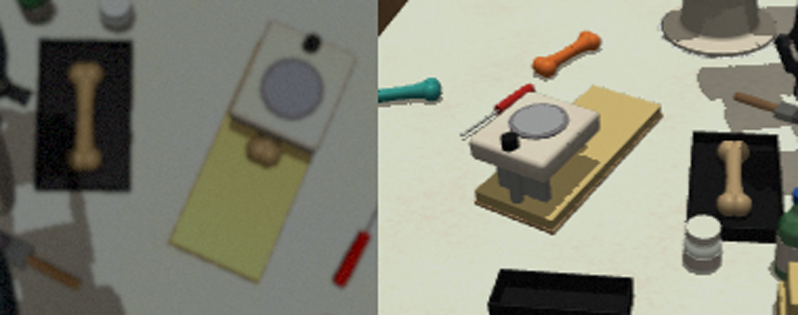

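The slender bone is flat in the tray at (85,115). The stout bone's knob shows just in front of the hood at (263,150), on the centre line. The objects near the work are still in their places, so I'm handing in.

```bash
python3 -c "
from bench import job;print(job.hand_in())"
```

```text
the job is handed in; nothing more can be done
None
```

I swapped the bones and handed the job in at about 50 s: the slender one lies flat in the black tray, and the stout one is on the centre line of the bed, pushed up against the stop at about 20 N. One risk: early on, wrist joints 5 and 6 read 0.118 and -3.082, just past the stated limits of 0.12 and -3.08, and the hand-in returned no verdict.

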